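# Prop and hold the engraver's plate frame

### The job

The copper plate in its frame has to stand upright for inspection. Flip the frame's kickstand down past its over-centre point until it snaps fully down, then push the frame back from its forward lean until you feel the kickstand's foot seat on its brass pad, and keep it pressed there: the spring would tip it forward again, so finish while still holding the frame upright against the pad. Do not slam or force it, and leave the tools and other things around it where they are.

Things in the scene. Friction and masses are not known exactly. Their poses are not given: they have to be found in the camera images.
- easel: fixed dark steel base plate, 230 (x) by 220 (y) by 18 mm, reaching 90 mm in front of and 140 mm behind its origin. Origin: on the table, below the frame's hinge line; x points from the frame's front (copper side, roughly facing the robot) to its back, y left along the frame's width, z up. The hinge line runs along y, 30 mm above the origin.
- tilt (a joint): tipping angle of the frame, rad: 0 upright, positive leaning back (easel's +x), negative forward; from -0.30 (forward stop, start) to 0.45. Spring and weight always tip it forward: pushing it back at the top rail takes up to 7 N at first, 3 to 4 N upright; let go, it falls forward. With the kickstand down the foot meets the pad between -0.07 and +0.07, by the pad's height.
- frame: dark wood frame, 170 mm wide (y), 14 mm thick (x, centred on the hinge line when upright), its top edge 200 mm from the hinge line; rails 18 mm wide around a copper plate set 6 mm back from their front. Origin at the middle of the hinge line; z along the frame to its top, x out of its back. Tips with tilt.
- frame_top (a point): middle of the frame's top edge, 200 mm from the hinge line
- leg_pivot (a point): hub of the kickstand on the back of the frame: in the frame's axes 20 mm behind the hinge line, 30 mm left (+y) of the middle, 115 mm up from the hinge. The kickstand turns about the frame's x axis; a small spring rod runs from near the hub up to the right.
- leg (a joint): kickstand angle, rad: 0 stowed (leg points left, frame's +y, and 20 degrees up; start), growing as it swings down parallel to the frame; 0.35 level, 1.92 straight down, 2.06 fully down on its stop, past straight down. An over-centre spring pushes it away from 1.03: back to stowed below, on to fully down above, with at most about 3 N at the foot.
- kickstand: bent steel bar 10 mm thick ending in a rubber foot; origin at the pivot, axes as the frame's when stowed. The bar runs out and back from the hub to 70 mm behind it at 55 mm from the pivot axis, then parallel to the frame to the foot. Stowed, its end sticks out past the frame's left edge and can be pressed down from above.
- foot (a point): centre of the kickstand's foot, a black rubber ball 18 mm across: 107 mm from the pivot axis and 70 mm behind the pivot point (frame's x). Stowed it is 130 mm left of the frame's middle.
- pad: round brass levelling pad, 46 mm across, 8 mm thick, fixed on the base's back part, 90 mm behind the hinge line and 15 mm left of the middle; origin at the centre of its underside. Its screw is set 5 mm higher or lower from time to time. The kickstand's foot seats on its top.
- burin_a: engraver's burin with pale wooden mushroom handle (32 mm) and steel shank, 115 mm long, lying left of the easel; to be left alone
- burin_b: like burin_a but with dark handle, lying to the far right; to be left alone
- block_a: dark wood block 60 x 45 x 45 mm, right of the easel; to be left alone
- block_b: dark wood block 70 x 50 x 50 mm, to the left; to be left alone
- ink_jar: amber glass jar with black lid, 48 mm wide, 60 mm high, right rear of the easel; to be left alone
- loupe: black eyeglass loupe, 34 mm wide, 26 mm high, standing on the front left of the easel's base; to be left alone
- scrap_plate: flat brass plate 120 x 90 x 4 mm, lying to the left; to be left alone

How it is judged:
On the way, in this order (a step that is already met when the one before it is completed fails the run):
1. the kickstand has snapped fully down while the frame still leans forward (value of joint leg above 1.98 rad and value of joint tilt below -0.15 rad), for 0.2 s.
2. the frame is held upright with the kickstand's foot seated on the pad (contact force between kickstand and pad above 1 N and contact force between any of the fingers, the arm and frame above 1.5 N and value of joint leg above 1.92 rad and value of joint tilt between -0.12 and 0.12 rad), for 0.3 s.
At the end, for the whole second after the job is handed in: the kickstand is down (over 1.92 rad), the robot touches the frame with more than 1.5 N and holds it still, within 0.12 rad of vertical, with the foot pressed on the brass pad by more than 1 N (all of step 2 and velocity of joint tilt between -0.05 and 0.05 rad/s); the arm keeps its last pose, push and grip.
It fails at once if the kickstand was forced on its pad with more than 60 N (contact force between kickstand and pad above 60 N).
It fails at once if a bystander was moved by more than 30 mm (distance of any of burin_a, burin_b, block_a, block_b, ink_jar, loupe, scrap_plate from where it was at the start of the episode above 0.03 m).
It also fails if it takes over 54 s, if anything falls off the work surface, if the arm or the gripper's body presses on something with over 40 N, if the wrist force passes 120 N, or if a joint passes its speed limit or range.

### The arm

A 7-joint arm with a two-finger parallel gripper is mounted at the origin on the work surface. World frame = base frame: x ahead of the robot, y to its left, z up, the work surface at z = 0. Lengths are in m, angles in rad, forces in N, time in s.
With the tool pointing down it reaches from about 0.35 to 0.9 m from the base axis. Payload 8.1 kg.
Tool frame: the origin (TCP) lies midway between the tips of the shut fingers; the grasp point (between the pads) lies behind it (arm.tcp_to_grasp is the z of the grasp point in the tool frame, in m); z points along the fingers, y is the line along which they close (so a half turn about z gives the same grasp; the last joint's range is limited). The gripper opens to 92 mm and grips with 3 to 60 N. Pads are 19 mm wide; open, the fingers measure 130 mm over their backs; the gripper's body (75 mm by 190 mm) begins 47 mm behind the grasp point.
Start: joints at [1.156, 0.434, 0.025, 1.573, -0.012, 1.134, -0.075], TCP at [0.192, -0.595, 0.227] pointing down, gripper open.
Joint ranges: [-2.62, 2.62], [-0.44, 2.09], [-1.27, 1.32], [0.08, 2.57], [-1.32, 4.46], [0.12, 2], [-2.74, 2.74]. Speed limits (rad/s): [2.22, 2.22, 3.01, 3.01, 3.14, 3.14, 3.14].

### API

Orientations are given as a rotation vector (axis times angle).
In Python, from cell import readout, vision, arm gives the robot as it stands.
- The arm moves only by the tool carry_out, never from a script. Its argument "increments" is one flat list of numbers, 6 for each row, row after row: the shift along the world's x, y, z in mm, then the turn, a rotation vector about the world's x, y, z in rad. In form: [tx, ty, tz, wx, wy, wz, tx, ty, tz, wx, wy, wz, ...]. A call has 1 to 20 rows; each row shifts and turns the commanded pose from where the row before left it; what a row does not reach is not made up. A row lasts 1/8 s, in which the tool goes at most 62.5 mm and 10.7 degrees, less where a joint would pass 70% of its speed; a pose out of reach is approached as far as the arm can. A call with a gripper value outside its range is refused whole. "grip" is the closure, from 0 (fully open) to 1 (shut), set as the call begins (left out, the last holds). The fingers move at their own pace and stop on an object; "newtons" is the grip in N (left out, the last holds). Time passes only in rows, so rows that do not move let the fingers close. It gives the time, the measured TCP pose, the force, the opening and the grip force at its end, in the units of the state.
- readout.observe(): the state, without advancing time (a new reading comes with each control period).
- vision.get_image(name): name is "side" or "top"; returns the picture (400x640x3 uint8, red, green, blue); there is no depth.
- vision.calibration(name): a dict with "fov_y" (degrees; the focal length in pixels is half the picture's height over the tangent of half this angle, whatever the lens; pixels are square), "cx", "cy" (the principal point, pixels), "k1" (the pictures are not rectified: a ray, as slopes to the right and down, at radius r is drawn at 1 + k1 r^2 times it, then the intrinsics apply), "pose" (4x4, takes a point from camera to world coordinates). Camera axes: x right, y up, looking along -z (the intrinsics and any distortion apply to the point x, -y, -z); pixel columns grow to the right and rows downward; lengths in m; the calibration is good to about 2 mm. A picture is of the moment at which its call begins. calibration takes no time and is no camera call.
- arm.sign_off(): hands the job in; it is judged then, once.
The state is a dict: "clock": time; "joints": joint angles; "dq": joint speeds; "joint_efforts": joint torques, N m; "position": TCP position; "ee_rot": TCP orientation; "force": force on the tool from outside, world axes, zero at the start; "ft_torque": the same for the moment, N m; "width": opening from 0.0 (shut) to 1.0 (fully open); "gripper_force": force on a finger pad.
Only numpy, scipy, OpenCV 4.12 (cv2) and the standard library are available. Lean on these libraries where they do the work, as an engineer would, in place of code of your own. Each camera call takes 0.05 s, during which the arm holds its last target. There are 200 camera calls.

## Working session

There is one attempt and no reset: what is moved stays moved. The work goes in short steps, Python scripts to look and compute and a tool call to move; the robot and the scene stay as the last step left them, time stands still between calls to the robot, and variables do not carry over. Pictures are saved under pics/ and viewed, at most 10 in all, crops included, and the job is handed in when it is done.

Besides the shell and the picture viewer there is one more tool, called as name(argument=value, ...), one argument or row to a line, values as JSON. carry_out: Moves the arm, as the interface text tells. Its arguments: {"type":"object","properties":{"increments":{"type":"array","items":{"type":"number"}},"grip":{"type":"number"},"newtons":{"type":"number"}},"required":["increments"]}

```bash
mkdir -p pics; ls
python3 - <<'E'
from cell import readout, vision, arm
import cv2
for n in("side","top"):
    cv2.imwrite(f"pics/{n}0.png",vision.get_image(n)[:,:,::-1]); print(n,vision.calibration(n))
print(readout.observe(), arm.tcp_to_grasp)
E
```

```text
pics
side {'fov_y': 44.1708250088878, 'cx': 319.1601260689237, 'cy': 204.40825179806123, 'k1': -0.08013156547729765, 'pose': array([[ 0.96552133,  0.16926391, -0.19778346,  0.33457672],
       [-0.26026178,  0.61103072, -0.74759967, -0.98554596],
       [-0.00568987,  0.7732989 ,  0.63401612,  0.94569088],
       [ 0.        ,  0.        ,  0.        ,  1.        ]])}
top {'fov_y': 42.60504431666434, 'cx': 320.49558163916015, 'cy': 198.4925790432144, 'k1': 0.04794777381917113, 'pose': array([[-0.00472096,  0.98419799, -0.17700858,  0.28711719],
       [-0.99988625, -0.00718156, -0.01326291, -0.04218145],
       [-0.01432452,  0.17692583,  0.98411994,  1.75708791],
       [ 0.        ,  0.        ,  0.        ,  1.        ]])}
{'clock': 0.1, 'joints': array([ 1.15639584,  0.43513781,  0.02496127,  1.57402519, -0.01159513,
        1.13399657, -0.07511866]), 'dq': array([ 5.74798343e-04, -8.04161322e-04,  5.79799249e-04, -1.79337730e-03,
        1.58836747e-03, -9.30569680e-04,  6.99535910e-05]), 'joint_efforts': array([ 4.98145499e-03, -6.69121671e+01,  9.88948233e-01, -3.15143180e+01,
       -6.04247488e-02,  3.75637191e-02,  2.93638675e-05]), 'position': array([ 0.19154298, -0.59443254,  0.22602555]), 'ee_rot': array([-3.10214770e+00, -4.87462959e-01,  5.44311086e-04]), 'force': array([ 0.29215125, -0.1025716 ,  0.27367061]), 'ft_torque': array([ 0.00606567, -0.01052414,  0.03032481]), 'gripper_force': 0.0, 'width': 0.997999245903059} -0.0188
```

View pics/side0.png

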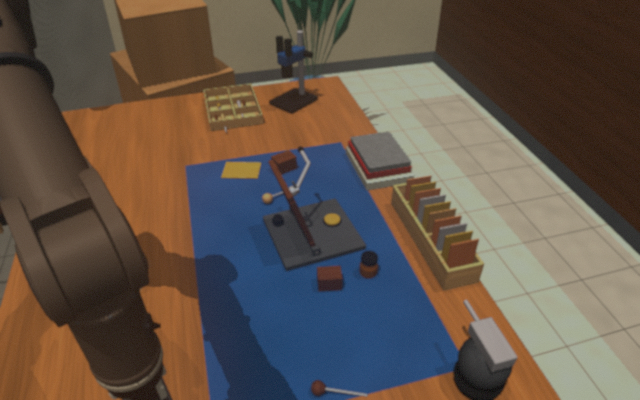

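View pics/top0.png

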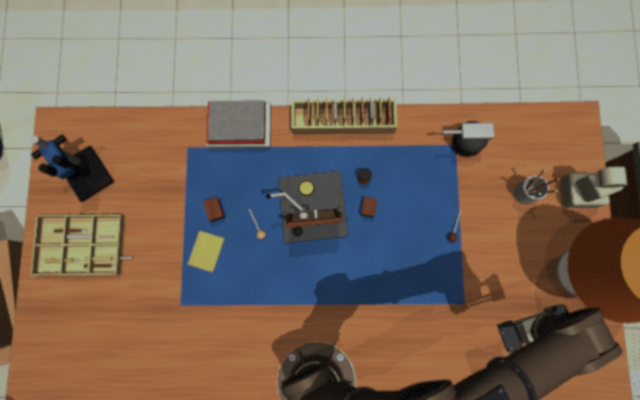

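The side picture shows the easel near (313,232), with the kickstand at (300,170) and the pad at (332,220). The top picture shows the base at about (313,207), the foot at about (268,195) and the pad at (306,188). I'll enlarge both.

Run:
```python
import cv2
a=cv2.imread('pics/top0.png')[155:255,245:365]; cv2.imwrite('pics/topc.png',cv2.resize(a,None,fx=6,fy=6,interpolation=cv2.INTER_CUBIC))
a=cv2.imread('pics/side0.png')[140:275,245:380]; cv2.imwrite('pics/sidec.png',cv2.resize(a,None,fx=4.4,fy=4.4,interpolation=cv2.INTER_CUBIC))
```

```text
(no output)
```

View pics/topc.png

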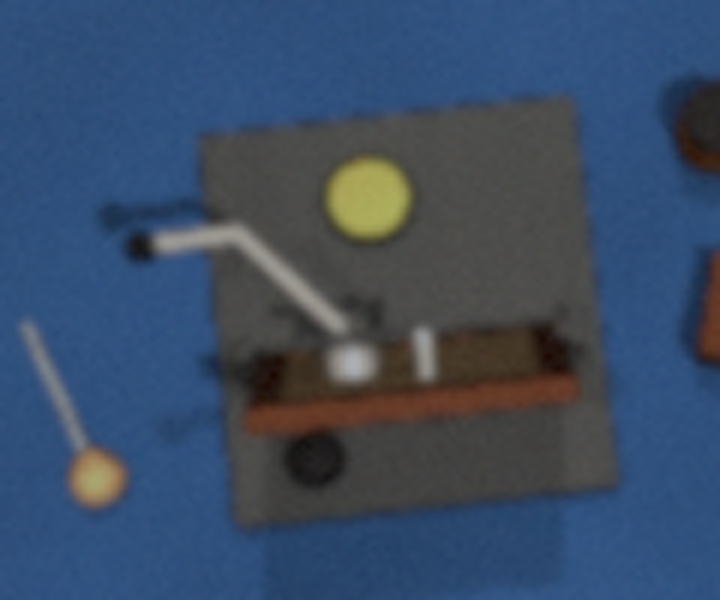

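View pics/sidec.png

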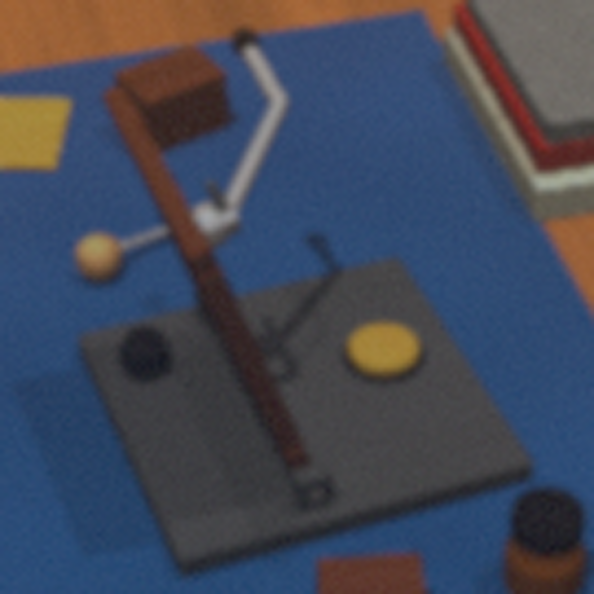

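The top crop shows the base corners at (203,137), (575,98), (620,487) and (240,527), the pad at (369,199) and the foot at (141,246). The side crop shows corners at (82,340), (182,562), (528,468) and (402,262), the pad at (384,348) and the foot at (245,38). I'll fit the easel pose to these.

```bash
cat > h.py <<'E'
import numpy as np
from cell import vision
def proj(n,P):
    c=vision.calibration(n); P=np.atleast_2d(P)
    q=(P-c['pose'][:3,3])@c['pose'][:3,:3]
    s=np.c_[q[:,0],-q[:,1]]/-q[:,2:]
    s=s*(1+c['k1']*(s**2).sum(1,keepdims=True))
    return s*200/np.tan(np.radians(c['fov_y']/2))+[c['cx'],c['cy']]
def e2w(p,P):
    c,s=np.cos(p[2]),np.sin(p[2]); P=np.atleast_2d(P)
    return np.c_[p[0]+c*P[:,0]-s*P[:,1],p[1]+s*P[:,0]+c*P[:,1],P[:,2]]
def f2e(t,P):
    P=np.atleast_2d(P); c,s=np.cos(t),np.sin(t)
    return np.c_[c*P[:,0]+s*P[:,2],P[:,1],.03-s*P[:,0]+c*P[:,2]]
def foot(leg):
    a=np.radians(20)-leg
    return np.array([.09,.03+.107*np.cos(a),.115+.107*np.sin(a)])
E
python3 - <<'E'
from h import *
from scipy.optimize import least_squares
o={'top':((245,155),6,[(203,137),(575,98),(620,487),(240,527),(369,199),(141,246)]),
'side':((245,140),4.4,[(402,262),(528,468),(182,562),(82,340),(384,348),(245,38)])}
px={n:(np.array(q)+.5)/k-.5+off for n,(off,k,q) in o.items()}
def pts(p,t=-.3,pz=.026):
    E=np.array([[.14,.11,.018],[.14,-.11,.018],[-.09,-.11,.018],[-.09,.11,.018],[.09,.015,pz]])
    return np.r_[e2w(p,E),e2w(p,f2e(t,foot(0)))]
f=lambda p:np.concatenate([(proj(n,pts(p,-.3,p[3]))-px[n]).ravel() for n in px])
r=least_squares(f,[.5,0,0,.026]);p=r.x;print(p,r.fun.reshape(-1,2).round(1))
for n,q in {'top':f2e(-.3,[0,0,.2]),'pivot':f2e(-.3,[.02,.03,.115])}.items(): print(n,e2w(p,q))
for l in np.arange(0,2.1,.2): print(round(l,2),e2w(p,f2e(-.3,foot(l))).round(3), e2w(p,f2e(-.3,foot(l)-[.03,0,0])).round(3))
for t in(-.3,-.2,-.1,0,.1): print(t,e2w(p,f2e(t,[-.007,0,.19])).round(3),e2w(p,f2e(t,foot(2.06))).round(3))
E
```

```text
[0.55037377 0.00406472 0.09782324 0.02562566] [[-0.  -1. ]
 [ 0.9 -1. ]
 [ 0.9 -0.3]
 [-0.3 -0.2]
 [ 0.8 -0.6]
 [ 0.8 -0.4]
 [-0.9 -1.7]
 [ 1.2 -1.1]
 [-1.5 -0.1]
 [-1.7 -1.6]
 [-0.4  0.1]
 [-0.2  1. ]]
top [[ 0.4915523  -0.00170781  0.2210673 ]]
pivot [[0.53263678 0.03246819 0.1457741 ]]
0.0 [[0.579 0.138 0.201]] [[0.55  0.135 0.193]]
0.2 [[0.584 0.144 0.182]] [[0.556 0.141 0.173]]
0.4 [[0.59  0.146 0.161]] [[0.562 0.143 0.152]]
0.6 [[0.597 0.143 0.141]] [[0.568 0.14  0.132]]
0.8 [[0.603 0.136 0.122]] [[0.575 0.133 0.113]]
1.0 [[0.61  0.126 0.105]] [[0.581 0.123 0.096]]
1.2 [[0.616 0.112 0.09 ]] [[0.587 0.109 0.081]]
1.4 [[0.621 0.095 0.078]] [[0.593 0.092 0.069]]
1.6 [[0.626 0.075 0.069]] [[0.597 0.073 0.061]]
1.8 [[0.629 0.055 0.065]] [[0.601 0.052 0.056]]
2.0 [[0.631 0.034 0.065]] [[0.603 0.031 0.056]]
-0.3 [[ 0.488 -0.002  0.209]] [[0.632 0.027 0.065]]
-0.2 [[ 0.506 -0.     0.215]] [[0.635 0.027 0.057]]
-0.1 [[0.525 0.002 0.218]] [[0.637 0.028 0.048]]
0 [[0.543 0.003 0.22 ]] [[0.638 0.028 0.039]]
0.1 [[0.562 0.005 0.22 ]] [[0.639 0.028 0.03 ]]
```

carry_out(
  increments=[0,10,40,0,0,0,10,30,40,0,0,0,20,40,20,0,0,-0.02,24,46,5,0,0,-0.02,24,46,0,0,0,-0.02,24,46,0,0,0,-0.02,24,46,0,0,0,-0.02,24,46,0,0,0,-0.02,24,46,0,0,0,-0.02,24,46,0,0,0,-0.02,24,46,0,0,0,-0.02,24,46,0,0,0,-0.02,24,46,0,0,0,-0.01,24,46,0,0,0,0,24,46,0,0,0,0,24,46,0,0,0,0,24,46,0,0,0,0,20,30,0,0,0,0,10,10,0,0,0,0],
  grip=1,
  newtons=20,
)

```text
clock: 2.48
position: [0.5878, 0.1713, 0.3309]
ee_rot: [-3.137, -0.164, 0.002]
force: [0.2, 0.8, 0.7]
width: 0.005
gripper_force: 0.0
```

carry_out(
  increments=[-4,-15,-20,0,0,0,-4,-16,-30,0,0,0,0,0,-30,0,0,0,0,0,-20,0,0,0,0,0,-4,0,0,0,0,0,0,0,0,0],
)

```text
clock: 3.22
position: [0.5799, 0.1376, 0.2282]
ee_rot: [3.137, 0.159, 0.0]
force: [-0.6, -0.2, -0.1]
width: 0.006
gripper_force: 0.0
```

Run:
```python
from cell import readout, vision
import cv2,numpy as np
a=vision.get_image("side")[140:275,245:380,::-1]; b=vision.get_image("top")[150:260,245:355,::-1]
cv2.imwrite('pics/c1.png',np.hstack([cv2.resize(x,(400,400),interpolation=cv2.INTER_CUBIC) for x in(a,b)]))
print(readout.observe()['position'])
```

```text
[0.58023116 0.13810568 0.22879249]
```

View pics/c1.png

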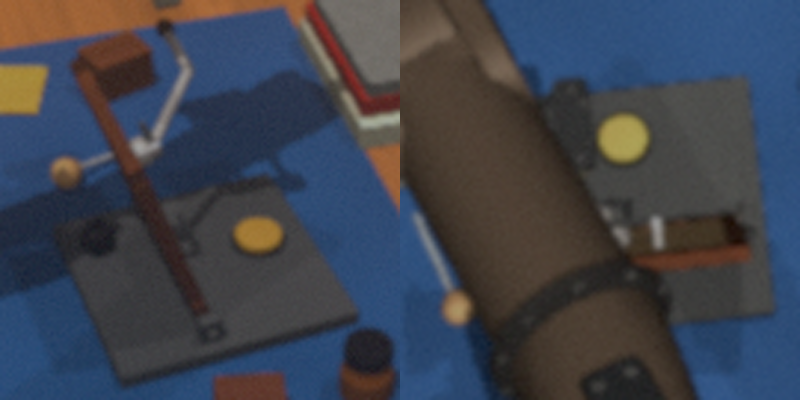

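The finger tip sits straight above the foot, about 18 mm clear (side crop (165,5) over (165,27)). I'll press down along the arc.

carry_out(
  increments=[0,0,-10,0,0,0,2,2,-10,0,0,0,2,3,-10,0,0,0,2,2,-10,0,0,0,2,0,-10,0,0,0,3,0,-10,0,0,0,3,0,-10,0,0,0,4,-2,-10,0,0,0,3,-3,-10,0,0,0],
)

```text
clock: 4.45
position: [0.6007, 0.1397, 0.1367]
ee_rot: [3.137, 0.16, -0.001]
force: [-0.5, 0.7, 1.4]
width: 0.005
gripper_force: 0.6
```

carry_out(
  increments=[3,-2,-8,0,0,0,3,-3,-8,0,0,0,3,-4,-8,0,0,0,3,-5,-8,0,0,0,2,-5,-7,0,0,0,2,-5,-5,0,0,0,0,0,0,0,0,0,0,0,0,0,0,0],
)

```text
clock: 5.45
position: [0.6168, 0.1165, 0.094]
ee_rot: [-3.137, -0.16, -0.001]
force: [0.2, 0.6, 0.4]
width: 0.002
gripper_force: 0.0
```

Run:
```python
from cell import readout, vision
import cv2,numpy as np
a=vision.get_image("side")[140:275,245:380,::-1]
cv2.imwrite('pics/c2.png',cv2.resize(a,(540,540),interpolation=cv2.INTER_CUBIC))
print(readout.observe()['position'])
```

```text
[0.61679678 0.11652174 0.09405843]
```

View pics/c2.png

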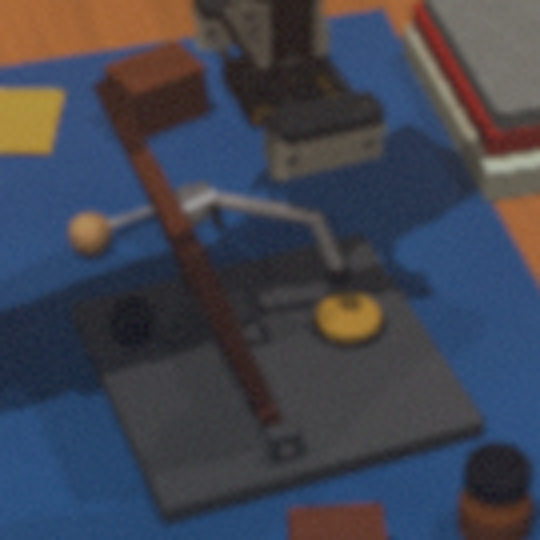

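The kickstand is down (foot beside the pad at (345,275)) and the frame still leans forward. Next: up, over and in front of the top rail.

carry_out(
  increments=[5,5,30,0,0,0,0,0,50,0,0,0,0,0,50,0,0,0,0,0,50,0,0,0,0,0,45,0,0,0,-20,-15,15,0,0,0,-40,-25,0,0,0,0,-50,-30,0,0,0,0,-50,-30,0,0,0,0,-25,-15,0,0,0,0,-7,-5,-20,0,0,0,0,0,-30,0,0,0,0,0,-40,0,0,0,0,0,-30,0,0,0,0,0,-15,0,0,0,0,0,0,0,0,0],
)

```text
clock: 7.5
position: [0.4294, 0.0013, 0.1986]
ee_rot: [-3.137, -0.161, 0.002]
force: [0.5, -0.5, 0.0]
width: 0.006
gripper_force: 0.0
```

carry_out(
  increments=[15,1,0,0,0,0,15,1,0,0,0,0,8,1,0,0,0,0,5,1,0,0,0,0,5,0,0,0,0,0,5,1,0,0,0,0,5,0,0,0,0,0,0,0,0,0,0,0],
)

```text
clock: 8.5
position: [0.4879, 0.0062, 0.1987]
ee_rot: [-3.137, -0.16, 0.0]
force: [-3.0, 0.3, 1.4]
width: 0.004
gripper_force: 1.7
```

carry_out(
  increments=[4,0,0,0,0,0,4,1,0,0,0,0,4,0,0,0,0,0,4,1,0,0,0,0,4,0,0,0,0,0,4,1,0,0,0,0,4,0,0,0,0,0,0,0,0,0,0,0],
)

```text
clock: 9.5
position: [0.516, 0.0093, 0.1987]
ee_rot: [-3.137, -0.16, -0.0]
force: [-2.2, -0.3, 2.6]
width: 0.007
gripper_force: 1.4
```

carry_out(
  increments=[3,0,0,0,0,0,3,1,0,0,0,0,2,0,0,0,0,0,0,0,0,0,0,0],
)

```text
clock: 10.0
position: [0.5239, 0.0101, 0.1987]
ee_rot: [3.138, 0.16, 0.0]
force: [-2.0, -0.3, 2.2]
width: 0.004
gripper_force: 1.3
```

carry_out(
  increments=[2,0,0,0,0,0,2,0,0,0,0,0,0,0,0,0,0,0],
)

```text
clock: 10.38
position: [0.5279, 0.0103, 0.1987]
ee_rot: [-3.137, -0.16, -0.0]
force: [-2.2, 1.3, 1.7]
width: 0.0
gripper_force: 1.2
```

carry_out(
  increments=[2,0,0,0,0,0,2,1,0,0,0,0,0,0,0,0,0,0],
)

```text
clock: 10.75
position: [0.5319, 0.0107, 0.1987]
ee_rot: [3.137, 0.159, -0.0]
force: [-2.0, -1.5, 0.9]
width: 0.006
gripper_force: 1.2
```

carry_out(
  increments=[2,0,0,0,0,0,0,0,0,0,0,0],
)

```text
clock: 11.0
position: [0.5338, 0.0109, 0.1987]
ee_rot: [3.137, 0.159, -0.0]
force: [-2.2, -2.0, 1.6]
width: 0.006
gripper_force: 1.2
```

carry_out(
  increments=[2,0,0,0,0,0,0,0,0,0,0,0],
)

```text
clock: 11.25
position: [0.5358, 0.0111, 0.1987]
ee_rot: [-3.138, -0.16, 0.0]
force: [-2.5, -0.6, 1.4]
width: 0.004
gripper_force: 1.3
```

carry_out(
  increments=[2,0,0,0,0,0,0,0,0,0,0,0],
)

```text
clock: 11.5
position: [0.5379, 0.0114, 0.1988]
ee_rot: [-3.137, -0.16, -0.0]
force: [-3.0, -0.7, 2.0]
width: 0.005
gripper_force: 1.2
```

carry_out(
  increments=[2,0,0,0,0,0,0,0,0,0,0,0],
)

```text
clock: 11.75
position: [0.5398, 0.0115, 0.1988]
ee_rot: [-3.137, -0.16, -0.0]
force: [-1.9, 0.6, 0.7]
width: 0.006
gripper_force: 1.2
```

carry_out(
  increments=[2,0,0,0,0,0,0,0,0,0,0,0],
)

```text
clock: 12.0
position: [0.5409, 0.0116, 0.1987]
ee_rot: [-3.137, -0.161, 0.003]
force: [-6.2, 2.7, 4.8]
width: 0.002
gripper_force: 3.2
```

carry_out(
  increments=[2,0,0,0,0,0,0,0,0,0,0,0],
)

```text
clock: 12.25
position: [0.5417, 0.0116, 0.1987]
ee_rot: [-3.137, -0.161, 0.006]
force: [-11.9, 1.3, 8.9]
width: 0.004
gripper_force: 6.0
```

Run:
```python
from cell import readout, vision
import cv2,numpy as np
a=vision.get_image("side")[140:275,245:380,::-1]
cv2.imwrite('pics/c3.png',cv2.resize(a,(590,590),interpolation=cv2.INTER_CUBIC))
o=readout.observe();print(o['position'],o['force'])
from h import *
p=[.5504,.0041,.0978]
for t in(-.1,0,.1):
  for n,P in dict(top_back_R=[.007,-.085,.2],top_front_R=[-.007,-.085,.2],foot=foot(2.06)).items(): print(t,n,((proj('side',e2w(p,f2e(t,P)))-[245,140])*590/135).round())
```

```text
[0.54165974 0.01159968 0.19867076] [-11.0880161    1.47921593   9.83036088]
-0.1 top_back_R [[274. 218.]]
-0.1 top_front_R [[250. 226.]]
-0.1 foot [[376. 319.]]
0 top_back_R [[308. 210.]]
0 top_front_R [[284. 216.]]
0 foot [[378. 329.]]
0.1 top_back_R [[343. 204.]]
0.1 top_front_R [[319. 208.]]
0.1 foot [[379. 339.]]
```

View pics/c3.png

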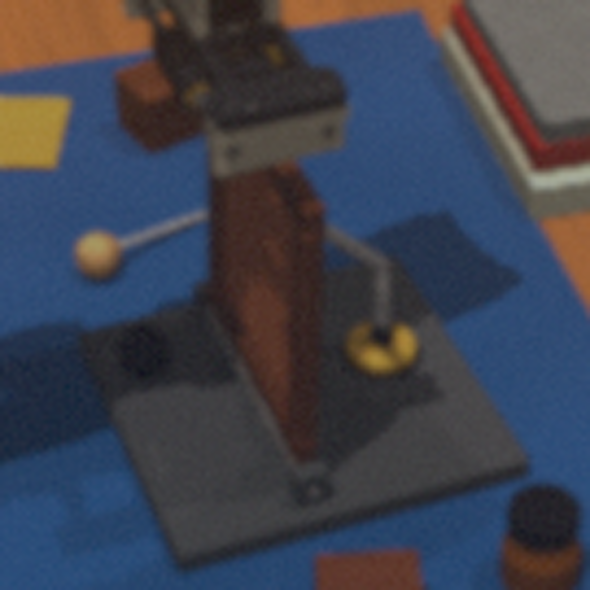

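The foot is on the pad at (380,338), the frame is upright (its right top corner is near (312,208), tilt about 0.03), and the push has risen to about 11 N. I'll hold briefly to check it's steady.

carry_out(
  increments=[0,0,0,0,0,0,0,0,0,0,0,0,0,0,0,0,0,0,0,0,0,0,0,0,0,0,0,0,0,0,0,0,0,0,0,0],
)

```text
clock: 13.05
position: [0.5417, 0.0116, 0.1987]
ee_rot: [3.137, 0.161, -0.006]
force: [-12.2, 1.8, 8.2]
width: 0.002
gripper_force: 5.9
```

```bash
python3 -c "
from cell import arm; print(arm.sign_off())"
```

```text
the job is handed in; nothing more can be done
None
```

I handed the job in at about 13 s: the kickstand is fully down and its foot is on the brass pad. The arm is holding the frame about upright with a steady push of roughly 12 N, but sign-off returned no verdict.

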